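Hang the basket of fittings on the free hook stand

ROBOT

A 7-joint arm with a two-finger parallel gripper is mounted at the origin on the work surface. World frame = base frame: x ahead of the robot, y to its left, z up, the work surface at z = 0. Lengths are in m, angles in rad, forces in N, time in s.
With the tool pointing down it reaches from about 0.4 to 0.875 m from the base axis. Payload 19.3 kg.
Tool frame: the origin (TCP) lies midway between the tips of the shut fingers; the grasp point (between the pads) lies 19 mm behind it (bot.pinch_z is the distance from the TCP to the grasp point, in m); z points along the fingers, y is the direction in which the jaws open and shut (so a half turn about z gives the same grasp; the last joint's range is limited). The gripper opens to 85 mm and grips with 20 to 120 N. Pads are 22 mm wide; open, the fingers measure 114 mm over their backs; the gripper's body (76 mm by 85 mm) begins 54 mm behind the grasp point. The pads swing forward as they close: fully open they stand 13 mm farther back than shut.
Start: joints at [1.149, 0.521, -0.036, 1.599, 0.021, 1.021, -0.113], TCP at [0.215, -0.587, 0.231] pointing down, gripper open.
Joint ranges: [-2.91, 2.91], [-0.3, 2.13], [-1.5, 1.42], [0.17, 2.43], [-1.26, 4.41], [0.16, 1.93], [-2.52, 2.52]. Speed limits (rad/s): [1.89, 1.89, 2.39, 2.39, 3.01, 3.01, 3.01].

INTERFACE

Orientations are given as [roll, pitch, yaw] about the fixed x, y, z axes, in that order (R = Rz(yaw) Ry(pitch) Rx(roll)).
In Python, from workcell import bot gives the robot as it stands. The module is installed in compiled form; this text tells all that it offers.
- The arm moves only by the tool move_arm, never from a script. Its argument "moves" is text: rows parted by semicolons, each of 4 numbers parted by spaces: the shift along the tool's x, y, z in mm, then the turn about the tool's z in rad. In form: dx dy dz yaw; .... A call has exactly 10 rows; each row is the pose to reach, as a shift and turn from the pose commanded when the call began, along the tool's axes at that moment; what a row does not reach only later rows make up. A row lasts 1/12 s, in which the tool goes at most 41.7 mm and 7.16 degrees, less where a joint would pass 70% of its speed; a pose out of reach is approached as far as the arm can. A call with a gripper value outside its range is refused whole. "grip" is the opening, from 0 (shut) to 1 (fully open), set as the call begins (left out, the last holds). The fingers move at their own pace and stop on an object; "grip_force" is the grip in N (left out, the last holds). Time passes only in rows, so rows that repeat a pose let the fingers close, or fill a call up. It gives the time, the measured TCP pose, the force and the opening at its end, in the units of the state.
- bot.observe(): the state, without advancing time (a new reading comes with each control period).
- bot.grab_frame(name): name is "scene" or "top" or "wrist"; returns a dict with "frame" (384x512x3 uint8, red, green, blue), "z_map" (384x512 float32, m along the optical axis (not along the pixel's ray), 0 where there is no reading), "K" (3x3 intrinsics, pixels), "dist" ([k1, k2, p1, p2, k3] as OpenCV has them; the pictures are not rectified), "eye" and "attitude" of the camera in the world. Camera axes: x right, y up, looking along -z (the intrinsics and any distortion apply to the point x, -y, -z); pixel columns grow to the right and rows downward; lengths in m; the calibration is good to about 2 mm. A picture is of the moment at which its call begins.
- bot.job_done(): hands the job in, once; it reports no verdict.
Trained networks look in a picture, given as the dict that the camera call returned (one of the last four; its "shot" number tells which), for a name from the list of things; names that differ only in an ending like _2 or _b are one class to them, and where a whole thing is asked for, a point or a joint stands for the part that bears it (a point fixed in the world has none). Each returns a list of dicts, best first, with "conf" (0 to 1); they miss things now and then, are a little off and sometimes report something else, mostly with a low value. They report only what shows in the picture. A call takes as long as a camera call. They do not tell look-alikes from the thing itself.
- bot.search_frame(picture, label): "at" ([column, row] in pixels, amid what is visible of it).
- bot.pinpoint(picture, label): "at" ([column, row] in pixels: a listed point, or the origin of a listed thing).
The state is a dict: "clock": time; "qpos": joint angles; "qd": joint speeds; "joint_efforts": joint torques, N m; "position": TCP position; "tool_rot": TCP orientation; "force": force on the tool from outside, world axes, zero at the start; "moment": the same for the moment, N m; "grip_width": finger opening in m.
Only numpy, scipy, OpenCV 4.12 (cv2) and the standard library are available. Lean on these libraries where they do the work, as an engineer would, in place of code of your own. Each camera call takes 0.05 s, during which the arm holds its last target. There are 200 camera calls.

TASK

Pick up the steel basket of fittings that stands on the bench by its handle and hang it, by the handle bar, on both prongs of the empty double-hook stand. Keep it upright on the way, lower the bar into the hooks before letting go, and leave it hanging still. Leave the basket that already hangs on the other stand, the two loose pipe fittings and the hammer where they are.

Things in the scene. Friction and masses are not known exactly. Their poses are not given: they have to be found in the camera images.
- basket: the loose basket on the bench: open steel pan 90 (its x) x 140 (its y) x 55 mm high with eight brass-nutted fittings fixed in it, none above the rim; 0.3 to 0.6 kg. A rigid bail (handle, does not fold) of 8 mm round steel rises from the middles of its short ends (y = +-73 mm). Origin: centre of the underside; z up
- basket_bar (a point): middle of the bail's top bar, 140 mm above the basket's underside, over its centre. The bar is straight and level along the basket's y for 60 mm either side, 8 mm thick, with 80 mm free between it and the pan's rim. Axes as the basket's. Held here, the basket hangs level
- stand_free: the empty double-hook stand, fixed. Origin on the bench right under its seat point. Base plate 170 x 120 x 12 mm, from x = -50 to +120 mm. A 22 mm post at x = +80 mm carries a cross bar 96 mm wide (y), 16 mm thick, its top 8 mm above the seat point. Two prongs of 10 mm rod run from it towards the stand's -x (roughly to the robot) at y = +-34 mm, 58 mm clear between them
- stand_free_seat (a point): where the bar's middle rests: midway between the prongs' troughs, 240 mm above the bench. Axes as the stand's: x from the tips to the post, y along the hung bar, z up. The troughs are level from x = -12 to +12 mm, their underside 14 mm below this point; behind, the prongs rise slightly to the cross bar
- stand_free_tips (a point): midway between the two upturned prong tips, 30 mm in front (-x) of the seat point and 9 mm above it; the tips end 5 mm farther out and 5 mm higher and are the stand's highest part. The handle comes over them from the front, towards +x, bar above the tips and pan below the prongs, then down into the troughs
- stand_full: the other, identical stand, which already carries a basket; fixed to the bench
- basket_hung: the basket already hanging on the other stand, same kind as the loose one; origin at the centre of its underside, 100 mm above the bench
- fitting_a: loose steel pipe fitting with a brass hexagon nut, 80 mm long, 36 mm high, lying on the bench beyond the basket; origin at its underside
- fitting_b: another such fitting, lying on the bench to the right and nearer the robot
- hammer: hammer, 240 mm long, lying on the bench to the left; origin at its underside
There are look-alikes about, which are no part of the job. Leave any blue look-alike of the basket alone.

How it is judged:
By the outcome, as a careful person would: the job done as asked, in the order asked, and still so for the second after the job is handed in, with the robot touching nothing.
It also fails if it takes over 46 s, if anything falls off the work surface, if the arm or the gripper's body presses on something with over 40 N, if the wrist force passes 120 N, or if a joint passes its speed limit or range.

## Working session

There is one attempt and no reset: what is moved stays moved. The work goes in short steps, Python scripts to look and compute and a tool call to move; the robot and the scene stay as the last step left them, time stands still between calls to the robot, and variables do not carry over. Pictures are saved under pics/ and viewed, about 8 in all and at most 12, crops included, and the job is handed in when it is done.

Besides the shell and the picture viewer there is one more tool, called after "Call:" by a JSON object that holds its "op" and its "data". move_arm: Moves the arm, as the interface text tells. Its arguments: {"type":"object","properties":{"moves":{"type":"string"},"grip":{"type":"number"},"grip_force":{"type":"number"}},"required":["moves"]}

```bash
mkdir -p pics
cat > h.py <<'E'
import numpy as np, cv2
from scipy.spatial.transform import Rotation as R
from workcell import bot
def rot(a):
    a=np.array(a,float)
    return a if a.shape==(3,3) else R.from_euler('xyz',a).as_matrix()
def ray(p,uv):
    n=cv2.undistortPoints(np.array([[uv]],float),p['K'],np.array(p['dist'],float))[0,0]
    return rot(p['attitude'])@np.array([n[0],-n[1],-1.])
def at_depth(p,uv,r=1):
    u,v=int(round(uv[0])),int(round(uv[1]))
    w=p['z_map'][max(0,v-r):v+r+1,max(0,u-r):u+r+1]; w=w[w>0]
    return np.array(p['eye'])+ray(p,uv)*np.median(w) if w.size else None
def at_z(p,uv,z):
    d=ray(p,uv);e=np.array(p['eye']);return e+d*(z-e[2])/d[2]
def cloud(p):
    h,w=p['z_map'].shape
    uv=np.stack(np.meshgrid(np.arange(w),np.arange(h)),-1).reshape(-1,1,2).astype(float)
    n=cv2.undistortPoints(uv,p['K'],np.array(p['dist'],float))[:,0]
    z=p['z_map'].reshape(-1,1)
    c=np.hstack([n[:,:1],-n[:,1:],-np.ones_like(z)])*z
    return (np.array(p['eye'])+c@rot(p['attitude']).T).reshape(h,w,3)
def save(p,n): cv2.imwrite('pics/'+n+'.png',p['frame'][:,:,::-1])
E
python3 - <<'E'
from h import *
np.set_printoptions(precision=3,suppress=True)
s=bot.observe();print(s['clock'],s['position'],s['tool_rot'],bot.pinch_z)
fr=[]
for c in ['scene','top']:
    p=bot.grab_frame(c);save(p,c+'1');fr.append(p['frame']);print(c,p['eye'],p['attitude'],p['K'][0][0])
    for n,z in [('basket_bar',.14),('basket',0),('stand_free_seat',.24),('stand_free_tips',.249),('stand_free',0),('basket_hung',.1)]:
        for d in bot.pinpoint(p,n)[:3]:
            print(n,round(d['conf'],2),np.array(d['at']),at_z(p,d['at'],z))
cv2.imwrite('pics/a.png',cv2.resize(np.vstack(fr)[:,:,::-1],(400*1,600)))
E
```

```text
0.0 [ 0.215 -0.586  0.231] [-3.14   0.     0.352] 0.0187
scene [ 1.079 -0.035  1.121] [0.55  0.013 1.504] 427.67819204292704
basket_bar 0.61 [270.6 185.3] [0.468 0.045 0.14 ]
basket_bar 0.57 [307.1 138.5] [0.317 0.165 0.14 ]
basket_bar 0.45 [142.2 247. ] [ 0.625 -0.29   0.14 ]
basket 0.76 [298.2 164. ] [0.308 0.152 0.   ]
basket 0.62 [269.7 212.4] [0.476 0.046 0.   ]
stand_free_seat 0.85 [118.6 209.7] [ 0.571 -0.326  0.24 ]
stand_free_tips 0.58 [116.2 196.3] [ 0.539 -0.332  0.249]
stand_free 0.69 [142.9 249.2] [ 0.567 -0.324  0.   ]
basket_hung 0.56 [391.3 228. ] [0.6   0.353 0.1  ]
top [ 0.3   -0.005  1.192] [ 0.207  0.002 -1.466] 364.22100848859657
basket_bar 0.78 [200.8 259.2] [0.314 0.155 0.14 ]
basket_bar 0.66 [243.6 213.8] [0.457 0.048 0.14 ]
basket 0.87 [247.3 213.7] [0.48  0.043 0.   ]
basket 0.66 [361.1 200.4] [ 0.564 -0.331  0.   ]
basket 0.56 [203.2 258.6] [0.319 0.169 0.   ]
stand_free_seat 0.72 [386.3 188. ] [ 0.552 -0.332  0.24 ]
stand_free_seat 0.36 [234.5 156.2] [0.598 0.086 0.24 ]
stand_free_seat 0.17 [328.  241.9] [ 0.392 -0.184  0.24 ]
stand_free_tips 0.94 [389.7 193.6] [ 0.535 -0.338  0.249]
stand_free 0.96 [358.3 199.7] [ 0.565 -0.321  0.   ]
basket_hung 0.89 [153.6 158.5] [0.608 0.352 0.1  ]
basket_hung 0.34 [246.2 212.6] [0.468 0.043 0.1  ]
```

View pics/scene1.png

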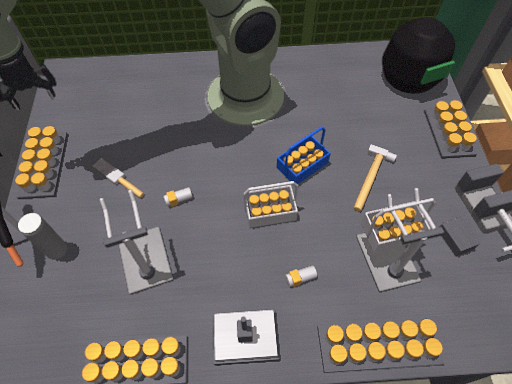

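View pics/top1.png

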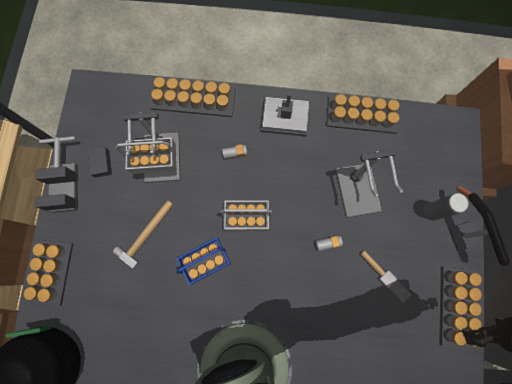

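The loose baskets are steel at scene (271,205) / top (246,214) and blue at scene (303,157) / top (203,260). A third, steel, already hangs at scene (400,220). The loose steel one is the target. Next I'll measure it and the stand and confirm it in a crop.

Run:
```python
from h import *
np.set_printoptions(precision=3,suppress=True)
def line(P):
    c=P.mean(0);u,s,v=np.linalg.svd(P-c);d=v[0];t=(P-c)@d
    return len(P),c,'mid',c+d*(t.min()+t.max())/2,'len',np.ptp(t),'ang',np.degrees(np.arctan2(d[1],d[0]))
ims=[]
for c in ['scene','top']:
    p=bot.grab_frame(c);C=cloud(p);P=C.reshape(-1,3)
    def sel(cx,cy,r,z0,z1):
        m=(np.hypot(P[:,0]-cx,P[:,1]-cy)<r)&(P[:,2]>z0)&(P[:,2]<z1)&(p['z_map'].ravel()>0);return P[m]
    print(c,'bar',*line(sel(.468,.046,.1,.12,.16)))
    B=sel(.47,.046,.11,.035,.07);print('rim rect',cv2.minAreaRect((B[:,:2]*1000).astype(np.float32)))
    S=sel(.58,-.33,.12,.22,.28);print('hook',S.min(0),S.max(0),cv2.minAreaRect((S[:,:2]*1000).astype(np.float32)))
    for n in ['tips','seat']:
        for d in bot.pinpoint(p,'stand_free_'+n)[:1]:print(n,d['at'],d['conf'])
    pl=sel(.6,-.33,.16,.006,.018);print('plate',cv2.minAreaRect((pl[:,:2]*1000).astype(np.float32)),np.median(pl[:,2]))
    u,v=((271,205),(246,214))[c=='top'];w,x=((125,225),(372,180))[c=='top']
    ims.append(np.hstack([cv2.resize(p['frame'][b-36:b+36,a-48:a+48],(400,300),interpolation=3) for a,b in ((u,v),(w,x))]))
cv2.imwrite('pics/c.png',np.vstack(ims)[:,:,::-1])
```

```text
scene bar 165 [0.47  0.045 0.14 ] mid [0.469 0.046 0.14 ] len 0.1484815314008845 ang 95.90003795296778
rim rect ((466.9814758300781, 45.887359619140625), (95.80780792236328, 153.4386749267578), 5.9520721435546875)
hook [ 0.522 -0.372  0.22 ] [ 0.662 -0.256  0.255] ((593.3323364257812, -319.0514831542969), (123.68193817138672, 97.230712890625), 17.53548240661621)
tips [115.5, 197.8] 0.68
seat [118.5, 208.4] 0.74
plate ((581.75341796875, -289.8414611816406), (226.687744140625, 199.59030151367188), 1.7596100568771362) 0.011319724199293058
top bar 152 [0.468 0.044 0.142] mid [0.468 0.044 0.142] len 0.15163224730317493 ang -83.98137576760342
rim rect ((467.7467041015625, 43.14030075073242), (90.09442138671875, 148.7642364501953), 5.926371097564697)
hook [ 0.522 -0.371  0.221] [ 0.662 -0.256  0.258] ((592.986572265625, -319.5572509765625), (125.83888244628906, 97.51518249511719), 16.945709228515625)
tips [388.8, 194.7] 0.72
seat [388.9, 184.2] 0.92
plate ((609.88720703125, -316.1019287109375), (259.0111083984375, 273.1455078125), 69.77600860595703) 0.01221176962472259
```

View pics/c.png

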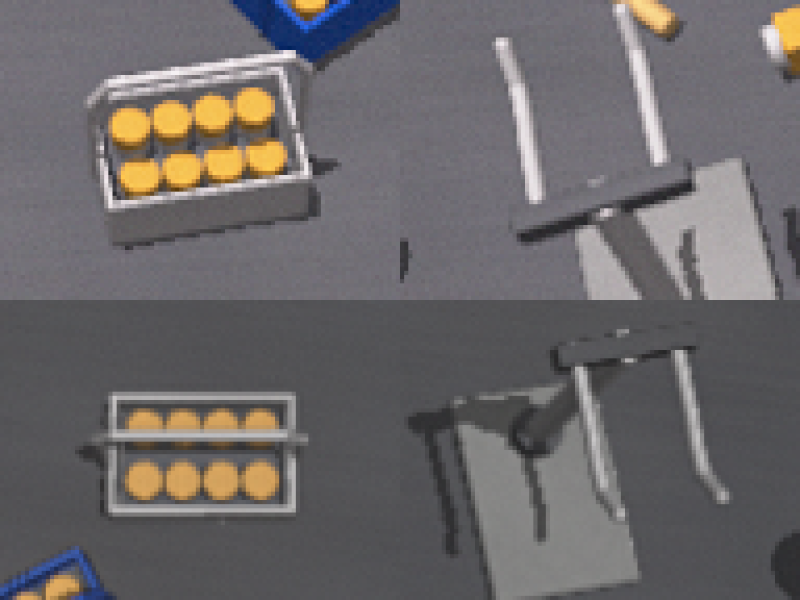

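Call:
{"op": "move_arm", "data": {"moves": "0 0 -35 0; 15 -15 -70 -0.05; 40 -43 -70 -0.15; 65 -71 -70 -0.25; 92 -101 -70 -0.35; 118 -130 -70 -0.45; 145 -160 -70 -0.55; 172 -190 -70 -0.65; 200 -221 -70 -0.75; 227 -252 -70 -0.85", "grip": 1}}

```text
clock: 1.83
position: [0.3419, -0.2701, 0.3015]
tool_rot: [3.141, 0.001, 1.206]
force: [2.1, -1.0, 0.1]
grip_width: 0.0855
```

Call:
{"op": "move_arm", "data": {"moves": "35 0 0 -0.05; 72 1 0 -0.1; 110 1 0 -0.16; 148 2 0 -0.22; 186 2 0 -0.28; 224 3 0 -0.34; 262 3 0 -0.4; 300 4 0 -0.45; 328 4 0 -0.472; 339 4 0 -0.472"}}

```text
clock: 2.67
position: [0.4685, 0.0468, 0.3015]
tool_rot: [3.141, -0.001, 1.679]
force: [0.0, 0.5, -1.2]
grip_width: 0.0851
```

Run:
```python
from h import *
np.set_printoptions(precision=4,suppress=True)
s=bot.observe();print(s['clock'],s['position'],s['tool_rot'])
p=bot.grab_frame('wrist');save(p,'w1');P=cloud(p).reshape(-1,3)
Q=P[(np.hypot(P[:,0]-.468,P[:,1]-.045)<.085)&(P[:,2]>.13)&(P[:,2]<.155)]
print(len(Q))
if len(Q):
    r=cv2.minAreaRect((Q[:,:2]*1000).astype(np.float32));print(r,np.median(Q[:,2]),Q[:,2].max())
for d in bot.pinpoint(p,'basket_bar')[:2]: print(d,at_z(p,d['at'],.14))
```

```text
2.6667 [0.4685 0.0468 0.3015] [ 3.1406 -0.0015  1.6793]
1274
((469.35406494140625, 45.585575103759766), (7.352067470550537, 142.53245544433594), 6.0484395027160645) 0.14354650231386132 0.1464780866654628
{'at': [260.4, 179.7], 'conf': 0.76} [0.4717 0.0444 0.14  ]
{'at': [75.6, 14.4], 'conf': 0.76} [0.3115 0.1617 0.14  ]
```

View pics/w1.png

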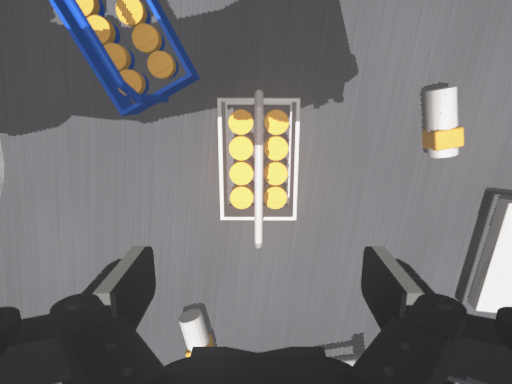

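The wrist view shows the steel basket's bar upright at column 259, rows 90–247, centred between the open fingers. I'm descending now.

Call:
{"op": "move_arm", "data": {"moves": "-1 0 30 0; -1 0 60 0; -1 0 90 0; -1 0 115 0; -1 0 140 0; -1 0 160 0; -1 0 172 0; -1 0 180 0; -1 0 180 0; -1 0 180 0"}}

```text
clock: 3.6
position: [0.4678, 0.0413, 0.1217]
tool_rot: [-3.142, 0.0, 1.673]
force: [0.8, -0.6, -0.5]
grip_width: 0.0852
```

Call:
{"op": "move_arm", "data": {"moves": "0 0 0 0; 0 0 0 0; 0 0 0 0; 0 0 0 0; 0 0 0 0; 0 0 0 0; 0 0 0 0; 0 0 0 0; 0 0 0 0; 0 0 0 0", "grip": 0, "grip_force": 80}}

```text
clock: 4.43
position: [0.4681, 0.0419, 0.1215]
tool_rot: [3.141, -0.0, 1.674]
force: [2.6, 0.3, 5.6]
grip_width: 0.0053
```

Call:
{"op": "move_arm", "data": {"moves": "0 0 -3 0; 0 0 -8 0; 0 0 -15 0; 0 0 -25 0; 0 0 -37 0; 0 0 -50 0; 0 0 -60 0; 0 0 -65 0; 0 0 -65 0; 0 0 -65 0"}}

```text
clock: 5.27
position: [0.4677, 0.0416, 0.1863]
tool_rot: [3.141, 0.0, 1.674]
force: [-0.1, -0.4, -2.2]
grip_width: 0.0052
```

Run:
```python
from h import *
np.set_printoptions(precision=4,suppress=True)
s=bot.observe();print(s['clock'],s['position'],s['tool_rot'],s['force'],s['moment'],s['grip_width'])
p=bot.grab_frame('wrist');q=bot.grab_frame('scene')
P=cloud(p).reshape(-1,3)
Q=P[(np.hypot(P[:,0]-.468,P[:,1]-.045)<.09)&(P[:,2]>.19)&(P[:,2]<.225)];print(len(Q))
a=cv2.resize(p['frame'],(400,300));b=cv2.resize(q['frame'][100:260,180:393],(400,300))
cv2.imwrite('pics/l.png',np.hstack([a,b])[:,:,::-1])
```

```text
5.2667 [0.4677 0.0416 0.1863] [3.1414 0.0002 1.6736] [-0.0966 -0.4213 -2.1734] [-0.0123  0.0355  0.0307] 0.005246643766270479
8054
```

View pics/l.png

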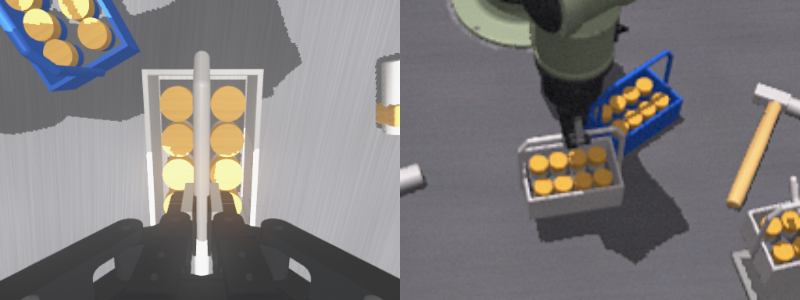

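The basket has lifted cleanly and level: in the left half the bar sits at column 201 over the pan, and in the right half the pan is clear of the bench. Next is the carry to the front of the stand.

Call:
{"op": "move_arm", "data": {"moves": "-2 0 -10 0; -8 -2 -25 0; -20 -4 -45 0; -38 -8 -62 0; -60 -13 -72 0; -85 -19 -76 0; -112 -25 -76 0; -140 -31 -76 0; -168 -37 -76 0; -196 -43 -76 0"}}

```text
clock: 6.2
position: [0.4446, -0.1589, 0.2627]
tool_rot: [-3.141, -0.0, 1.674]
force: [0.6, 0.2, -1.8]
grip_width: 0.0052
```

Call:
{"op": "move_arm", "data": {"moves": "-28 -6 0 -0.01; -56 -12 0 -0.03; -84 -18 0 -0.06; -112 -25 0 -0.09; -140 -31 0 -0.12; -165 -36 0 -0.15; -187 -41 0 -0.175; -202 -44 0 -0.19; -210 -46 0 -0.197; -212 -46 0 -0.197"}}

```text
clock: 7.03
position: [0.4205, -0.3743, 0.2622]
tool_rot: [-3.141, -0.001, 1.869]
force: [-0.3, -0.3, -2.4]
grip_width: 0.005
```

Run:
```python
from h import *
np.set_printoptions(precision=4,suppress=True)
s=bot.observe();print(s['clock'],s['position'],s['tool_rot'],s['force'],s['moment'],s['grip_width'])
ims=[]
for c in ['scene','top','wrist']:
    p=bot.grab_frame(c);ims.append(p['frame']);P=cloud(p).reshape(-1,3)
    X=P-np.array([.5686,-.327,0]);t=.3;x=X[:,0]*np.cos(t)+X[:,1]*np.sin(t);y=-X[:,0]*np.sin(t)+X[:,1]*np.cos(t);z=P[:,2]
    for n,m in (('hook',(x>-60e-3)&(x<.1)&(abs(y)<.07)&(z>.21)&(z<.262)),('crossbar',(x>.06)&(x<.1)&(abs(y)<.07)&(z>.235)&(z<.262)),('bar',(x>-.2)&(x<-.1)&(abs(y)<.1)&(z>.27)&(z<.29)&(abs(y)>.03))):
        if m.sum()>10:print(c,n,m.sum(),'world',cv2.minAreaRect((P[m][:,:2]*1000).astype(np.float32)),'x',x[m].min(),x[m].max(),'y',y[m].min(),y[m].max(),'z',np.percentile(z[m],[50,99]))
a=ims[0][120:320,40:307];b=ims[1][100:300,240:507]
cv2.imwrite('pics/m.png',np.hstack([cv2.resize(a,(400,300)),cv2.resize(b,(400,300))])[:,:,::-1])
```

```text
7.0333 [ 0.4205 -0.3743  0.2622] [-3.1414 -0.0006  1.8692] [-0.2799 -0.2725 -2.3569] [-0.0407 -0.0251  0.0328] 0.004996575088343018
scene hook 817 world ((593.6239013671875, -318.0619812011719), (124.82623291015625, 97.31539916992188), 16.721721649169922) x -0.03613983278015907 0.08895395029607625 y -0.04789996098937458 0.04939362129413874 z [0.2421 0.2525]
scene crossbar 402 world ((639.3292236328125, -304.3336486816406), (26.414440155029297, 97.30878448486328), 16.87883186340332) x 0.06086615656787398 0.08748145461764845 y -0.04789996098937458 0.04939362129413874 z [0.2466 0.2508]
scene bar 115 world ((419.1201477050781, -369.71185302734375), (9.955938339233398, 139.96104431152344), 17.730405807495117) x -0.16079421920579565 -0.15041025320836207 y -0.06660422283802567 0.07336994458824903 z [0.2819 0.2871]
top hook 559 world ((592.742919921875, -318.9393310546875), (125.2809829711914, 97.70037841796875), 16.571475982666016) x -0.03752796299599853 0.08807291539114895 y -0.04887523276933198 0.048845545937460794 z [0.2428 0.2538]
top crossbar 267 world ((639.7019653320312, -304.9381713
[... 159 characters left out ...]
[0.2477 0.2529]
top bar 61 world ((405.9266357421875, -322.6464538574219), (7.767884254455566, 44.107505798339844), 16.604751586914062) x -0.15812753199373256 -0.15023391304758232 y 0.030190061167027663 0.07427462487105267 z [0.2841 0.288 ]
wrist hook 726 world ((552.6398315429688, -363.33087158203125), (25.257944107055664, 9.996551513671875), 20.33699607849121) x -0.03851930660753027 -0.013458021325761354 y -0.03548672745972247 -0.02535815735033447 z [0.2496 0.2548]
wrist bar 2893 world ((415.67840576171875, -352.62127685546875), (7.988377571105957, 110.03600311279297), 17.20516586303711) x -0.15766793846854135 -0.1496540498989914 y -0.03430249569936321 0.07573265824175107 z [0.2845 0.2865]
```

View pics/m.png

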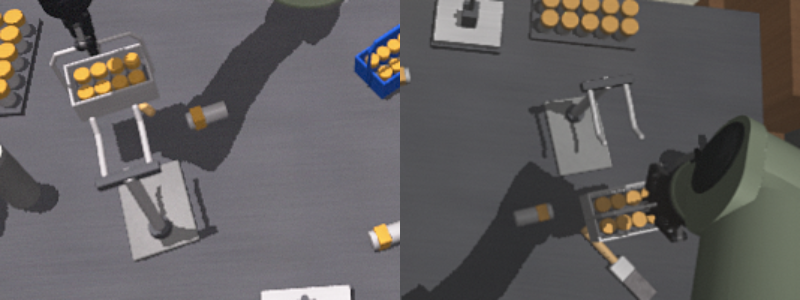

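The basket hangs level in front of the stand, pan at left-half (107,82). The prong tips are at (97,122) and (143,110), ahead of it. Now in over the tips along the stand's +x.

Call:
{"op": "move_arm", "data": {"moves": "-1 5 0 0; -2 16 0 0; -3 34 0 0; -3 54 0 0; -3 76 0 0; -3 98 0 0; -3 119 0 0; -3 137 0 0; -3 149 0 0; -3 155 0 0"}}

```text
clock: 8.02
position: [0.5722, -0.3283, 0.262]
tool_rot: [3.141, -0.001, 1.873]
force: [-0.5, 0.0, -3.3]
grip_width: 0.0052
```

Call:
{"op": "move_arm", "data": {"moves": "0 0 0 0; 0 0 0 0; 0 0 4 0; 0 0 10 0; 0 0 16 0; 0 0 22 0; 0 0 26 0; 0 0 28 0; 0 0 28 0; 0 0 28 0"}}

```text
clock: 8.85
position: [0.5701, -0.3303, 0.2343]
tool_rot: [3.142, -0.0, 1.871]
force: [-0.2, -1.2, -2.3]
grip_width: 0.005
```

Run:
```python
from h import *
np.set_printoptions(precision=4,suppress=True)
s=bot.observe();print(s['clock'],s['position'],s['tool_rot'],s['force'],s['moment'],s['grip_width'])
ims=[]
for c in ['scene','wrist']:
    p=bot.grab_frame(c);ims.append(p['frame']);P=cloud(p).reshape(-1,3)
    X=P-np.array([.5686,-.327,0]);t=.3;x=X[:,0]*np.cos(t)+X[:,1]*np.sin(t);y=-X[:,0]*np.sin(t)+X[:,1]*np.cos(t);z=P[:,2]
    m=(abs(x)<.02)&(abs(y)<.1)&(abs(y)>.042)&(z>.235)&(z<.28)
    if m.sum()>10:print(c,m.sum(),'x',x[m].min(),x[m].max(),np.median(x[m]),'y',y[m].min(),y[m].max(),'z',np.percentile(z[m],[50,99]))
cv2.imwrite('pics/n.png',np.hstack([cv2.resize(ims[0][140:300,40:253],(400,300)),cv2.resize(ims[1],(400,300))])[:,:,::-1])
```

```text
8.85 [ 0.5701 -0.3303  0.2343] [ 3.1415 -0.      1.8707] [-0.2499 -1.2259 -2.2606] [-0.0162  0.0051 -0.0232] 0.004976056834960572
scene 113 x -0.019031459630620046 0.005199920577606123 0.001809344092086133 y -0.07436668634183458 0.07746151941208734 z [0.253  0.2585]
wrist 2079 x -0.002912001315437448 0.005244745519417934 0.0013535694073504596 y 0.04202694941297997 0.07622162147777309 z [0.2559 0.2586]
```

View pics/n.png

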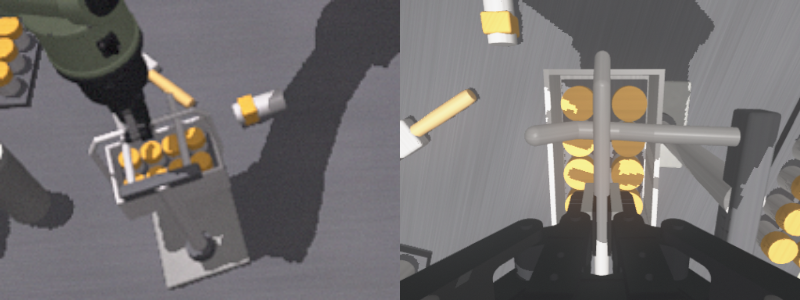

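The bar is over the troughs, between the tips and the cross bar: wrist half, column 601, with the prong running from 530 to 740. I'm lowering it to the seat.

Call:
{"op": "move_arm", "data": {"moves": "0 0 3 0; 0 0 6 0; 0 0 8 0; 0 0 10 0; 0 0 12 0; 0 0 13 0; 0 0 13.5 0; 0 0 13.5 0; 0 0 13.5 0; 0 0 13.5 0"}}

```text
clock: 9.78
position: [0.5701, -0.3303, 0.221]
tool_rot: [3.141, 0.0, 1.871]
force: [-2.1, 0.3, 0.7]
grip_width: 0.0051
```

Call:
{"op": "move_arm", "data": {"moves": "0 0 0.5 0; 0 0 1 0; 0 0 1 0; 0 0 1 0; 0 0 1 0; 0 0 1 0; 0 0 1 0; 0 0 1 0; 0 0 1 0; 0 0 1 0"}}

```text
clock: 10.62
position: [0.5702, -0.3303, 0.2206]
tool_rot: [3.141, 0.001, 1.871]
force: [-5.3, 1.7, 9.4]
grip_width: 0.0051
```

Contact with the seat is clear, with the upward force now at 9.4 N. I'll ease off slightly, then open partway.

Call:
{"op": "move_arm", "data": {"moves": "0 0 -0.7 0; 0 0 -0.7 0; 0 0 -0.7 0; 0 0 -0.7 0; 0 0 -0.7 0; 0 0 -0.7 0; 0 0 -0.7 0; 0 0 -0.7 0; 0 0 -0.7 0; 0 0 -0.7 0"}}

```text
clock: 11.45
position: [0.5702, -0.3303, 0.2208]
tool_rot: [3.141, 0.0, 1.871]
force: [-3.2, 0.9, 5.5]
grip_width: 0.0052
```

Call:
{"op": "move_arm", "data": {"moves": "0 0 0 0; 0 0 0 0; 0 0 0 0; 0 0 0 0; 0 0 0 0; 0 0 0 0; 0 0 0 0; 0 0 0 0; 0 0 0 0; 0 0 0 0", "grip": 0.5}}

```text
clock: 12.28
position: [0.5701, -0.3303, 0.2205]
tool_rot: [3.142, -0.0, 1.871]
force: [-0.1, 0.0, 0.3]
grip_width: 0.0424
```

Call:
{"op": "move_arm", "data": {"moves": "0 0 -3 0; 0 0 -8 0; 0 0 -16 0; 0 0 -26 0; 0 0 -40 0; 0 0 -60 0; 0 0 -85 0; 0 0 -110 0; 0 0 -125 0; 0 0 -130 0"}}

```text
clock: 13.12
position: [0.5709, -0.3304, 0.3544]
tool_rot: [3.138, 0.003, 1.871]
force: [0.2, 0.2, -0.0]
grip_width: 0.0423
```

Run:
```python
from h import *
np.set_printoptions(precision=4,suppress=True)
s=bot.observe();print(s['clock'],s['position'],s['force'],s['grip_width'])
ims=[]
for k in range(2):
  for c in ['scene','wrist']:
    p=bot.grab_frame(c);ims.append(p['frame']);P=cloud(p).reshape(-1,3)
    X=P-np.array([.5686,-.327,0]);t=.3;x=X[:,0]*np.cos(t)+X[:,1]*np.sin(t);y=-X[:,0]*np.sin(t)+X[:,1]*np.cos(t);z=P[:,2]
    m=(abs(x)<.03)&(abs(y)<.1)&(abs(y)>.042)&(z>.225)&(z<.28)
    print(c,m.sum(),'x',np.median(x[m]),'y',y[m].min(),y[m].max(),'z',np.percentile(z[m],[50,99]))
    m=(abs(x)<.07)&(abs(y)<.09)&(z>.14)&(z<.165);print(' rim x',x[m].min(),x[m].max(),'z',np.percentile(z[m],[5,50,95]))
cv2.imwrite('pics/o.png',np.hstack([cv2.resize(ims[2][140:300,40:253],(400,300)),cv2.resize(ims[3],(400,300))])[:,:,::-1])
```

```text
13.1167 [ 0.5709 -0.3304  0.3544] [ 0.2333  0.21   -0.039 ] 0.04233319235881607
scene 104 x 0.001718186793069616 y -0.07263451185583882 0.07786294599365157 z [0.2406 0.2458]
 rim x -0.04797734938026636 0.04786558114111871 z [0.1415 0.1493 0.1562]
wrist 749 x 0.0012660978408145715 y -0.07423689916315807 0.07442160073864747 z [0.2429 0.2453]
 rim x -0.044182759635118876 0.06993084494457465 z [0.1464 0.1504 0.1558]
scene 104 x 0.001275170508740429 y -0.0736686132267034 0.07399245195596055 z [0.241  0.2474]
 rim x -0.04792471558623704 0.04811834771111369 z [0.1417 0.1496 0.1559]
wrist 746 x 0.0011469329142579105 y -0.0747290682063374 0.07495348851182963 z [0.2429 0.2452]
 rim x -0.044080518473581964 0.06988136282598754 z [0.1457 0.1503 0.1557]
```

View pics/o.png

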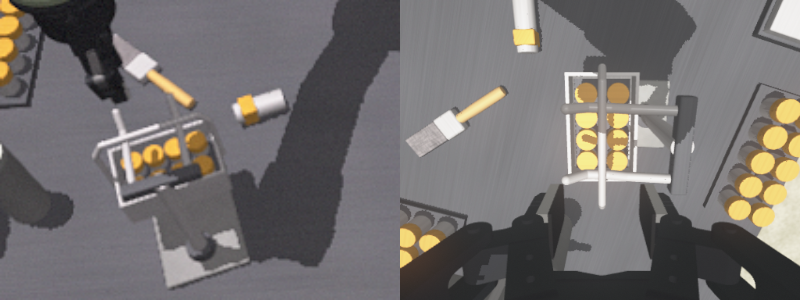

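The bar (wrist half, column 602) lies across both prongs (rows 108 and 178). The pan hangs level and the gripper is clear. I'll settle for one call, check that it is still, and hand in.

Call:
{"op": "move_arm", "data": {"moves": "0 0 -10 0; 0 0 -20 0; 0 0 -30 0; 0 0 -30 0; 0 0 -30 0; 0 0 -30 0; 0 0 -30 0; 0 0 -30 0; 0 0 -30 0; 0 0 -30 0"}}

```text
clock: 14.15
position: [0.57, -0.3303, 0.3803]
tool_rot: [-3.141, -0.0, 1.871]
force: [-0.9, -1.1, -0.3]
grip_width: 0.0424
```

Run:
```python
from h import *
a=bot.grab_frame('wrist');b=bot.grab_frame('wrist');c=bot.grab_frame('wrist')
print(bot.observe()['clock'],bot.observe()['force'],np.percentile(cv2.absdiff(a['frame'],c['frame']),[99,99.9]))
P=cloud(c).reshape(-1,3);m=(np.hypot(P[:,0]-.569,P[:,1]+.327)<.09)&(P[:,2]>.142)&(P[:,2]<.16);print(np.percentile(P[m][:,2],[5,50,95]))
print(bot.job_done())
```

```text
14.3 [ 1.14984257 -0.29510042 -1.21191758] [ 5. 24.]
[0.14790832 0.15045245 0.15582062]
the job is handed in; nothing more can be done
None
```

The steel basket now hangs by its handle bar on both prongs of the empty stand. I handed the job in at about 14.3 s of the 46 s allowed.

- **Pick and carry:** I took the steel basket on the bench and left the blue look-alike alone. I gripped the bar about 4 mm from its middle. It stayed upright on the way and came in over the prong tips from the front.
- **Lowering:** I lowered the bar into the troughs until the upward force on the tool reached 9.4 N. Then I eased off, opened the gripper and withdrew upward.
- **Last checks:** The bar lies about 1 mm from the seat point along x and is centred in y, with its centre at about 0.241 m (0.240 m expected). The pan rim is at about 0.15–0.156 m, within 1 mm of where it should be. Three wrist pictures taken just before handing in showed almost no change, so the basket was still, and the gripper was about 14 cm above the bar.
- **Less certain:** The gripper read about 5 mm on the 8 mm bar, but the lift and pictures confirmed a firm hold. I did not re-measure the hung basket, the fittings or the hammer afterwards; the arm's path kept well clear of them.

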